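# Weigh the drilled coupons from the row

### The arm

A 6-joint arm with a two-finger parallel gripper is mounted at the origin on a cart in front of the work surface, level with it; the furniture and walls round the work are solid. World frame = base frame: x ahead of the robot, y to its left, z up, the work surface at z = 0. Lengths are in m, angles in degrees, forces in N, time in s.
With the tool pointing down it reaches from about 0.325 to 0.85 m from the base axis. Payload 15.5 kg.
Tool frame: the origin (TCP) lies midway between the tips of the shut fingers; the grasp point (between the pads) lies 19 mm behind it; y points along the fingers, x is the direction in which the jaws open and shut, and the axes are right-handed (so a half turn about y gives the same grasp; the last joint's range is limited). The gripper opens to 91 mm and grips with 3 to 60 N. Pads are 32 mm wide; open, the fingers measure 118 mm over their backs; the gripper's body (76 mm by 178 mm) begins 60 mm behind the grasp point.
Start: joints at [-78.123, 28.281, 77.091, -0, 74.628, -5.472], TCP at [0.186, -0.597, 0.189] pointing down, gripper open.
Joint ranges: [-166.48, 166.48], [-47.26, 123.95], [12.59, 153.08], [-70.14, 250.14], [6.76, 159.57], [-176.63, 176.63]. Speed limits (degrees/s): [108.29, 108.29, 147.25, 172.46, 172.46, 172.46].

### API

Orientations are given as a 3x3 rotation matrix whose columns are the frame's x, y, z axes.
In Python, from bench import ctrl gives the robot as it stands. The module is installed in compiled form; this text tells all that it offers. Calls block until the motion is done:
- ctrl.goto(position, orientation): joint-space move of the TCP to a pose.
- ctrl.move_l(position, vel=0.15, ori=None, contact_N=None): straight line of the TCP; ori=None keeps the orientation; vel is the mean speed in m/s. With contact_N (N) it stops when the force on the tool has changed by that much, and returns True; else False.
- ctrl.movej(angles): joint-space move.
- ctrl.command_gripper(opening): opening from 0.0 (shut) to 1.0 (fully open); the grip force is fixed at half the most; returns when the fingers have stopped.
- ctrl.sleep(seconds).
- ctrl.ik(position, orientation): joint angles nearest the present ones, or None.
- ctrl.read_camera(name): name is "scene" or "top" or "wrist"; returns the picture (420x560x3 uint8, blue, green, red); there is no depth.
- ctrl.camera_params(name): a dict with "fx", "fy", "cx", "cy" (pixels), "pose" (4x4, takes a point from camera to world coordinates); the wrist camera has in their place "T_tool_cam" (4x4, takes a point from camera to tool coordinates, whose origin is the TCP and whose axes are the tool frame's). Camera axes: x right, y up, looking along -z (the intrinsics and any distortion apply to the point x, -y, -z); pixel columns grow to the right and rows downward; lengths in m; the calibration is good to about 2 mm. A picture is of the moment at which its call begins: read the wrist's pose just before it. camera_params takes no time and is no camera call.
A pose or a line that the arm cannot do raises ctrl.MotionError and nothing moves.
- ctrl.sign_off(): hands the job in, once; it reports no verdict.
Readings, each from a call of its own:
- ctrl.current_t(): time.
- ctrl.current_q(): joint angles.
- ctrl.current_dq(): joint speeds.
- ctrl.current_effort(): joint torques, N m.
- ctrl.current_tool_pos(): TCP position.
- ctrl.current_eef_rot(): TCP orientation.
- ctrl.current_contact_force(): force on the tool from outside, world axes, zero at the start.
- ctrl.current_wrist_torque(): the same for the moment, N m.
- ctrl.current_grip_width(): opening from 0.0 (shut) to 1.0 (fully open).
Only numpy, scipy, OpenCV 4.12 (cv2) and the standard library are available. Lean on these libraries where they do the work, as an engineer would, in place of code of your own. Each camera call takes 0.05 s, during which the arm holds its last target. There are 200 camera calls.

### The job

Weigh all the drilled test coupons together on the bench balance: first, with the pan still empty, press its sunken zero key (the left one) fully in with the pen. Then work each drilled coupon out of the touching row by pushing it clear, leaving the undrilled ones where they lie, since they are known only by their place in the row, and lay all the drilled ones flat on the pan, beside or on top of one another, without pressing zero again. When they are all on, press the sunken store key (the right one) fully in with the pen, and finish with the coupons still on the pan and the pen lying on the record sheet.

Things in the scene. Friction and masses are not known exactly. Their poses are not given: they have to be found in the camera images.
- drilled_a: drilled coupon: a pale glass-fibre laminate test coupon, 80 x 36 x 12 mm, about 60 g, origin at the centre of its underside, x along its length, z up. It has a round 13 mm hole through the middle of its broad face. To be weighed.
- drilled_b: drilled coupon: a pale glass-fibre laminate test coupon, 80 x 36 x 12 mm, about 60 g, origin at the centre of its underside, x along its length, z up. It has a round 13 mm hole through the middle of its broad face. To be weighed.
- drilled_c: drilled coupon: a pale glass-fibre laminate test coupon, 80 x 36 x 12 mm, about 60 g, origin at the centre of its underside, x along its length, z up. It has a round 13 mm hole through the middle of its broad face. To be weighed.
- plain_a: undrilled coupon: a pale glass-fibre laminate test coupon, 80 x 36 x 12 mm, about 60 g, origin at the centre of its underside, x along its length, z up. No hole. It stays where it lies; if its centre ends up or is ever more than 12 mm from where it began, the row is spoilt.
- plain_b: undrilled coupon: a pale glass-fibre laminate test coupon, 80 x 36 x 12 mm, about 60 g, origin at the centre of its underside, x along its length, z up. No hole. It stays where it lies; if its centre ends up or is ever more than 12 mm from where it began, the row is spoilt.
- plain_c: undrilled coupon: a pale glass-fibre laminate test coupon, 80 x 36 x 12 mm, about 60 g, origin at the centre of its underside, x along its length, z up. No hole. It stays where it lies; if its centre ends up or is ever more than 12 mm from where it began, the row is spoilt.
- mat: dark rubber mat, 220 x 232 x 2 mm, fixed, origin at the centre of its underside, z up. Up to six coupons lie flat on it in one row, long sides touching, long axes along the mat's x (away from the robot); 35 mm of mat lies before their near ends, 100 mm beyond the far ends. A push of under 1 N on its end slides one out lengthwise. An absent one leaves a gap
- balance: compact bench balance, fixed, case 205 mm deep (x), 165 mm wide (y), 50 mm high, origin at the centre of its underside; its +x points away from the robot, its front is the upright face at x = -102.5 mm, z up
- pan: steel weighing pan on top of the balance, flat, 130 mm (x) by 140 mm (y), no rim, fixed; origin at the centre of its upper face, 60 mm above the worktop, axes as the balance's. A coupon counts as on it when it lies flat with its centre within 50 mm (x) and 55 mm (y) of the pan's centre; stacking up to three high is fine
- zero_mouth (a point): centre of the mouth of the sunken zero key's round hole in the balance's front face: 21 mm wide, 12 mm deep, level along the balance's +x, 30 mm above the worktop; the left one seen from the robot (+y side). The key's flat 15 mm cap sits 8 mm behind the face
- store_mouth (a point): the same for the store key, 80 mm to the right of the zero key (the balance's -y side)
- zero_key (a joint): how far the zero key is pressed, in m: 0 out, 0.004 fully in (pressed counts above 0.003); spring, about 0.7 N at the start and 2.5 N fully in; comes back by itself
- store_key (a joint): the same for the store key
- sheet: white ruled record sheet, 210 mm (x) by 148 mm (y), 1.2 mm thick, fixed to the worktop, origin at the centre of its underside, z up. Some way beyond it a toggle clamp is fixed to the worktop, base 120 x 180 mm centred 0.68 m ahead and 0.19 m left of the robot, its upright red lever 122 mm tall
- pen: black pen, 145 mm long (its y), 12 mm wide (x), 9 mm high, 12 g, origin at its mid-length on the underside as it lies; it starts lying on the record sheet. Either end may press the keys

How it is judged:
By the outcome, as a careful person would: the job done as asked, in the order asked, and still so for the second after the job is handed in, with the robot touching nothing.
Of drilled_a, drilled_b, drilled_c only 2 to 3 are there at a start; the rules pass over those that are not, and their reading is None.
At some moment in a run one of pen may be knocked a few centimetres aside while the robot is not near it.
Once in a run the grip may slacken for a moment while it holds something.
It also fails if it takes over 210 s, if anything falls off the work surface, if the arm or the gripper's body presses on something with over 40 N, if the wrist force passes 120 N, or if a joint passes its speed limit or range.

## Working session

There is one attempt and no reset: what is moved stays moved. The work goes in short steps, each a Python script; the robot and the scene stay as the last script left them, time stands still between calls to the robot, and variables do not carry over. Pictures are saved under pics/ and viewed, about 12 in all and at most 16, crops included, and the job is handed in when it is done.

```bash
mkdir -p pics; ls
python3 - <<'E'
from bench import ctrl
import cv2, numpy as np
np.set_printoptions(precision=4,suppress=True)
for n in("scene","top"):
    cv2.imwrite(f"pics/{n}0.png",ctrl.read_camera(n)); print(n,ctrl.camera_params(n))
print(ctrl.camera_params("wrist"), ctrl.current_tool_pos(), ctrl.current_eef_rot(), ctrl.current_t())
E
```

```text
pics
scene {'fx': 462.3847305976863, 'fy': 462.3847305976863, 'cx': 287.86203830584515, 'cy': 212.77158406007806, 'pose': array([[-0.632 ,  0.5652, -0.5302, -0.1984],
       [-0.7748, -0.4471,  0.447 ,  0.6686],
       [ 0.0156,  0.6933,  0.7205,  1.0253],
       [ 0.    ,  0.    ,  0.    ,  1.    ]])}
top {'fx': 388.1246718972004, 'fy': 388.1246718972004, 'cx': 276.3563656157071, 'cy': 212.66752278986036, 'pose': array([[ 0.0728,  0.9774, -0.1986,  0.3444],
       [-0.9973,  0.0721, -0.0111,  0.0823],
       [ 0.0035,  0.1989,  0.98  ,  0.9603],
       [ 0.    ,  0.    ,  0.    ,  1.    ]])}
{'fx': 310.5461473906459, 'fy': 310.5461473906459, 'cx': 281.7758236518748, 'cy': 207.2164241649245, 'T_tool_cam': array([[ 1.    , -0.0004,  0.0004,  0.0009],
       [ 0.0005,  0.2821, -0.9594, -0.1956],
       [ 0.0003,  0.9594,  0.2821,  0.0789],
       [ 0.    ,  0.    ,  0.    ,  1.    ]])} [ 0.1863 -0.5962  0.1882] [[ 0.2981 -0.0002  0.9545]
 [-0.9545  0.0011  0.2981]
 [-0.0011 -1.      0.0001]] 0.1
```

View pics/top0.png

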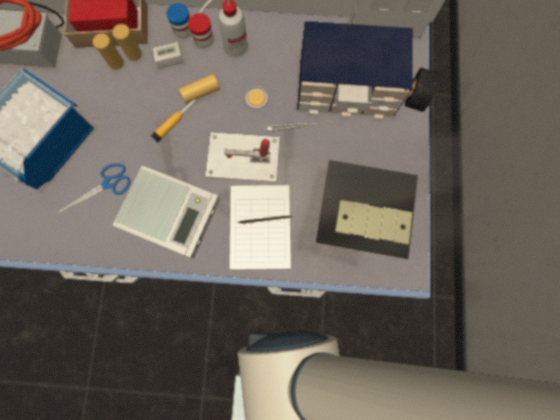

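View pics/scene0.png

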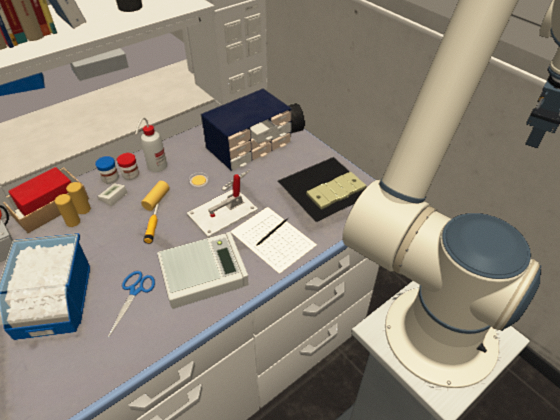

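```bash
cat > h.py <<'E'
import cv2, numpy as np
from bench import ctrl
np.set_printoptions(precision=4,suppress=True)
def cam(name):
    """params with pose; for the wrist call just before the picture"""
    p=ctrl.camera_params(name)
    if name=="wrist":
        T=np.eye(4);T[:3,:3]=ctrl.current_eef_rot();T[:3,3]=ctrl.current_tool_pos()
        p["pose"]=T@p["T_tool_cam"]
    return p
def shot(name,fn=None):
    p=cam(name);im=ctrl.read_camera(name)
    if fn: cv2.imwrite(f"pics/{fn}.png",im)
    return p,im
def ray(p,uv):
    d=np.array([(uv[0]-p["cx"])/p["fx"],-(uv[1]-p["cy"])/p["fy"],-1.])
    return p["pose"][:3,3],p["pose"][:3,:3]@d
def onz(p,uv,z):
    o,d=ray(p,uv);return o+d*(z-o[2])/d[2]
def proj(p,X):
    c=p["pose"][:3,:3].T@(np.asarray(X)-p["pose"][:3,3])
    return np.array([p["cx"]-p["fx"]*c[0]/c[2],p["cy"]+p["fy"]*c[1]/c[2]])
def down(a):
    """tool pointing down, jaws (x) along yaw a deg"""
    a=np.radians(a);x=np.array([np.cos(a),np.sin(a),0]);y=np.array([0,0,-1.])
    return np.column_stack([x,y,np.cross(x,y)])
E
python3 - <<'E'
from h import *
t=cv2.imread("pics/top0.png");s=cv2.imread("pics/scene0.png")
pt,ps=cam("top"),cam("scene")
for n,uv,z in [("bal TL",(148,167),.05),("TR",(217,193),.05),("BR",(190,255),.05),("BL",(114,225),.05),("sheet",(231,186),0),("",(289,186),0),("",(291,267),0),("",(231,269),0),
 ("mat",(333,162),.002),("",(418,176),.002),("",(408,256),.002),("",(318,243),.002),("pen",(238,222),.005),("",(292,216),.005),("hole",(346,217),.014),("hole",(403,226),.014),("row",(340,200),.014),("",(412,210),.014),("",(408,244),.014),("",(336,232),.014)]: print(n,onz(pt,uv,z))
a=cv2.resize(t[150:270,105:435],None,fx=2.4,fy=2.4,interpolation=cv2.INTER_CUBIC)
b=cv2.resize(s[155:305,155:375],None,fx=2,fy=2,interpolation=cv2.INTER_CUBIC)
c=np.zeros((600,800,3),np.uint8);c[:a.shape[0],:a.shape[1]]=a;c[295:295+b.shape[0],:b.shape[1]]=b
m=cv2.resize(t[190:255,325:425],None,fx=3.4,fy=3.4,interpolation=cv2.INTER_CUBIC);c[295:295+m.shape[0],450:450+m.shape[1]]=m
cv2.imwrite("pics/crop1.png",c)
E
```

```text
bal TL [0.6196 0.4144 0.05  ]
TR [0.5668 0.2392 0.05  ]
BR [0.4133 0.2867 0.05  ]
BL [0.4708 0.4749 0.05  ]
sheet [0.6   0.214 0.   ]
 [0.6109 0.066  0.    ]
 [0.406  0.0474 0.    ]
 [0.3904 0.1938 0.    ]
mat [ 0.683  -0.0434  0.002 ]
 [ 0.6614 -0.2632  0.002 ]
 [ 0.4538 -0.2386  0.002 ]
 [ 0.4697 -0.0155  0.002 ]
pen [0.5073 0.187  0.005 ]
 [0.5324 0.0534 0.005 ]
hole [ 0.538  -0.0803  0.014 ]
hole [ 0.5257 -0.2218  0.014 ]
row [ 0.5803 -0.0637  0.014 ]
 [ 0.5679 -0.2439  0.014 ]
 [ 0.4818 -0.2344  0.014 ]
 [ 0.4986 -0.0571  0.014 ]
```

View pics/crop1.png

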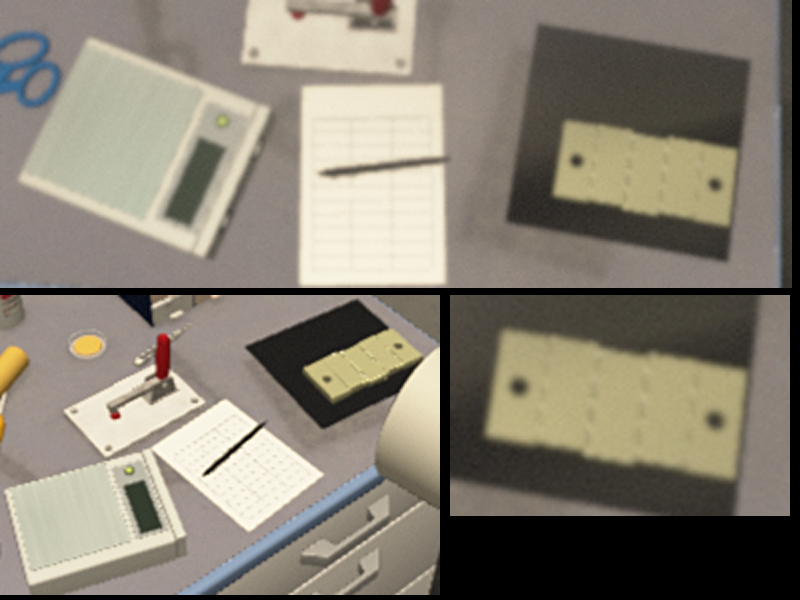

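Run:
```python
from h import *
ctrl.goto([0.56,-0.15,0.13],down(-97.5)); shot("wrist","w_mat")
ctrl.goto([0.50,0.13,0.15],down(-97.5)); shot("wrist","w_pen"); np.save("pen_pose.npy",cam("wrist")["pose"])
bx=np.array([.296,.955,0]);t=np.radians(35);up=np.array([0,0,1.])
y=bx*np.sin(t)-up*np.cos(t);z=up*np.sin(t)-bx*np.cos(t)
R=np.column_stack([np.cross(y,z),y,z]);P=np.array([.49,.263,0])-bx*.1+up*.12
q=ctrl.ik(P,R);print(q, ctrl.current_q())
if q is not None:
    ctrl.goto(P,R); p,_=shot("wrist","w_front"); np.save("front_pose.npy",p["pose"])
print(ctrl.current_t())
a=np.vstack([cv2.imread("pics/w_mat.png")[:300],cv2.imread("pics/w_pen.png")[:300]])
cv2.imwrite("pics/v2.png",a)
```

```text
[  13.0071   22.6378  100.6561   -0.0037   56.708  -149.7702] [  7.8289  22.2569  95.0594  -0.0119  62.6734 105.4041]
7.3083
```

View pics/v2.png

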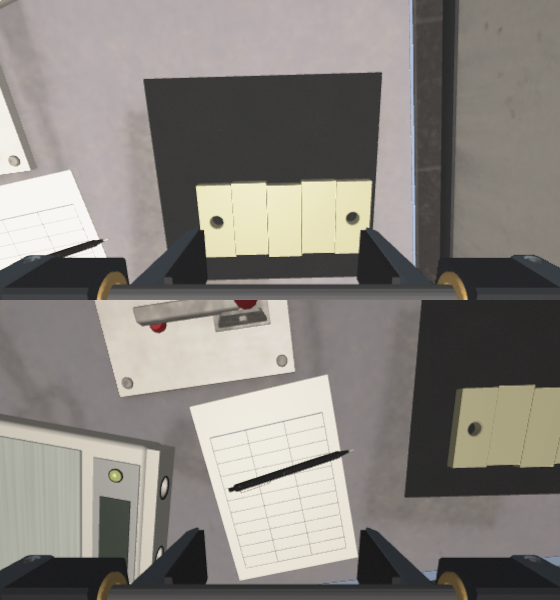

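View pics/w_front.png

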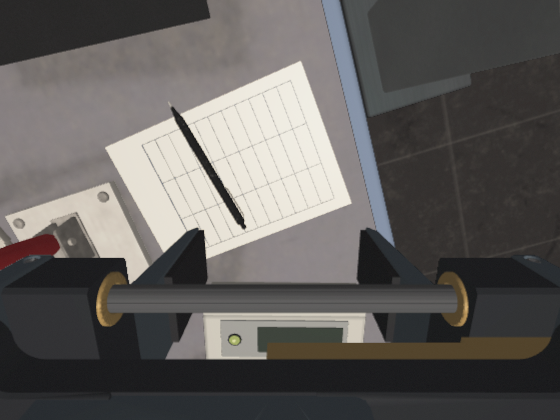

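Run:
```python
from h import *
bx=np.array([.296,.955,0]);t=np.radians(50);up=np.array([0,0,1.])
y=bx*np.sin(t)-up*np.cos(t);z=-up*np.sin(t)-bx*np.cos(t)
R=np.column_stack([np.cross(y,z),y,z]);P=np.array([.49,.263,0])+up*.13
print(ctrl.ik(P,R))
ctrl.goto(P-bx*.05+up*.05,R); ctrl.move_l(P); p,im=shot("wrist","w_front2"); np.save("front2.npy",p["pose"])
print(ctrl.current_t(), ctrl.current_q())
# pen from w_pen
p["pose"]=np.load("pen_pose.npy"); im=cv2.imread("pics/w_pen.png")
poly=np.array([(190,108),(328,75),(358,258),(240,280)])
# sheet = bright region; pen = dark inside expanded area
m=(im.max(2)<70).astype(np.uint8); roi=np.zeros_like(m);roi[100:230,195:380]=1
n,l,s,c=cv2.connectedComponentsWithStats(m*roi)
for i in range(1,n):
    if s[i,4]>150:
        ys,xs=np.where(l==i);r=cv2.minAreaRect(np.column_stack([xs,ys]).astype(np.float32));b=cv2.boxPoints(r);print(s[i],r);print(np.array([onz(p,q,.0057) for q in b]))
```

```text
[-10.3824  31.5416 118.7765  72.5521  52.8709 128.0738]
12.2583 [-10.4236  31.4918 118.766   72.4904  52.9049 128.1122]
[229 151 120  40 737] ((288.4573974609375, 170.3697052001953), (6.580353260040283, 125.2277603149414), 71.896240234375)
[[0.5118 0.187  0.0057]
 [0.5372 0.0519 0.0057]
 [0.5302 0.0502 0.0057]
 [0.5044 0.186  0.0057]]
```

View pics/w_front2.png

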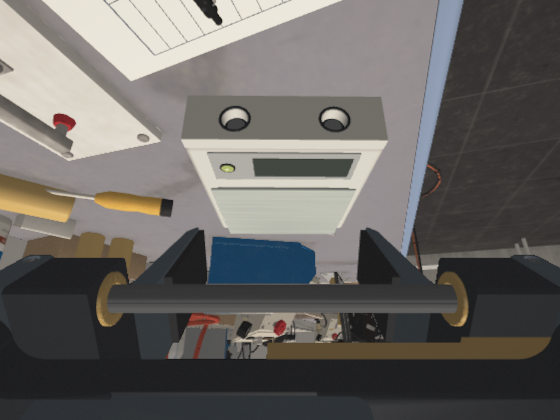

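Run:
```python
from h import *
p=ctrl.camera_params("wrist");p["pose"]=np.load("front2.npy");im=cv2.imread("pics/w_front2.png")
# mouths: dark blobs in front face (rim ring outer edge), via ellipse of dark contour
g=cv2.cvtColor(im,cv2.COLOR_BGR2GRAY);pts={}
for n,(u,v) in {"store":(234,118),"zero":(335,119)}.items():
    roi=g[v-20:v+20,u-24:u+24];m=(roi<55).astype(np.uint8)
    c=max(cv2.findContours(m,cv2.RETR_EXTERNAL,cv2.CHAIN_APPROX_NONE)[0],key=cv2.contourArea)
    e=cv2.fitEllipse(cv2.convexHull(c));uv=np.array(e[0])+[u-24,v-20];pts[n]=onz(p,uv,.03);print(n,uv,e[1],pts[n])
d=pts["store"]-pts["zero"];print("dist",np.linalg.norm(d),"bx yaw",np.degrees(np.arctan2(d[1],d[0]))+90)
# face top edge corners z=.05 and bottom z=0
for uv,z in [((185,141),.05),((385,141),.05),((190,97),0),((382,97),0)]: print(onz(p,uv,z))
# cross-check in top image
pt=cam("top");t=cv2.imread("pics/top0.png")
bl=[(148,167),(217,193),(190,255),(114,225)]
# pan corners from crop1 (2.4x, offset 105,150)
for uv in [(90,38),(206,90),(148,216),(20,178)]: print("pan?",onz(pt,(105+uv[0]/2.4,150+uv[1]/2.4),.06))
# pan in front2
for uv in [(211,188),(355,188),(228,233),(340,233)]: print("pan f2",onz(p,uv,.06))
```

```text
store [234.2861 118.2486] (24.8687744140625, 31.236083984375) [0.5245 0.2481 0.03  ]
zero [334.1571 118.9173] (24.47939682006836, 31.101360321044922) [0.4484 0.2725 0.03  ]
dist 0.07989647927554405 bx yaw 72.16925985292225
[0.5611 0.2394 0.05  ]
[0.412  0.2857 0.05  ]
[0.5663 0.2441 0.    ]
[0.4081 0.2932 0.    ]
pan? [0.6186 0.4244 0.06  ]
pan? [0.5732 0.3014 0.06  ]
pan? [0.4433 0.3428 0.06  ]
pan? [0.4713 0.4724 0.06  ]
pan f2 [0.5709 0.2999 0.06  ]
pan f2 [0.4407 0.3404 0.06  ]
pan f2 [0.614  0.4235 0.06  ]
pan f2 [0.4715 0.4681 0.06  ]
```

```bash
cat >> h.py <<'E'
BX=72.5; bx=np.array([np.cos(np.radians(BX)),np.sin(np.radians(BX)),0]); by=np.array([-bx[1],bx[0],0])
ZERO=np.array([.4484,.2725,.03]); STORE=np.array([.5245,.2481,.03]); PAN=np.array([.5243,.383,.06])
def find_pen(p,im,z=.0057,maxrow=262):
    m=(im.max(2)<75).astype(np.uint8); m[maxrow:]=0; out=[]
    n,l,s,_=cv2.connectedComponentsWithStats(m)
    for i in range(1,n):
        if not 150<s[i,4]<4000: continue
        ys,xs=np.where(l==i); b=cv2.boxPoints(cv2.minAreaRect(np.column_stack([xs,ys]).astype(np.float32)))
        w=np.array([onz(p,q,z) for q in b]); e=[np.linalg.norm(w[1]-w[0]),np.linalg.norm(w[2]-w[1])]
        k=int(np.argmax(e))
        A,B=(w[k]+w[(k-1)%4])/2,(w[k+1]+w[(k+2)%4])/2
        if .10<max(e)<.16 and min(e)<.02 and .3<A[0]<.7 and -.1<A[1]<.35: out.append((A,B) if A[1]<B[1] else (B,A))
    return out   # (end at -y, end at +y)
def look_pen(c,a,fn=None):
    """view of the pen near c with tool yaw a"""
    z=down(a)[:,2]; ctrl.goto(np.array([c[0],c[1],.15])-z*.06,down(a)); ctrl.sleep(.2)
    p,im=shot("wrist",fn); return find_pen(p,im)
def grasp_pen(c,a,z=.0035):
    R=down(a); ctrl.command_gripper(.45)
    ctrl.goto([c[0],c[1],.06],R); ctrl.move_l([c[0],c[1],z],vel=.08)
    ctrl.command_gripper(0.); ctrl.sleep(.2); w=ctrl.current_grip_width()
    ctrl.move_l([c[0],c[1],.08],vel=.1); print("grip",w,ctrl.current_grip_width()); return w
E
python3 - <<'E'
from h import *
P=ctrl.current_tool_pos(); ctrl.move_l(P-bx*.06+[0,0,.06])
r=look_pen((.521,.118),10.7,"pen1"); print(r)
assert len(r)==1
A,B=r[0]; yaw=np.degrees(np.arctan2(B[1]-A[1],B[0]-A[0])); L=np.linalg.norm(B-A);print(yaw,L)
c=B+(A-B)/L*.0725   # B is the blunt end
grasp_pen(c,yaw-90)
pre=ZERO-bx*(.0725+.03); pre[2]=.09
ctrl.goto(pre,down(BX-90)); ctrl.sleep(.2)
p,im=shot("wrist","pre1"); np.save("pre1.npy",p["pose"])
print("expected blunt end px",proj(p,pre+bx*.0725+[0,0,.002]),"tcp",ctrl.current_tool_pos(),ctrl.current_grip_width(),ctrl.current_t())
E
```

```text
[(array([0.5333, 0.0515, 0.0057]), array([0.5077, 0.1867, 0.0057]))]
100.72429006323647 0.13763809515605085
grip 0.00748724363106054 0.007241432177508294
expected blunt end px [280.6438 126.4174] tcp [0.4183 0.1744 0.0898] 0.007040401836146574 20.5583
```

View pics/pre1.png

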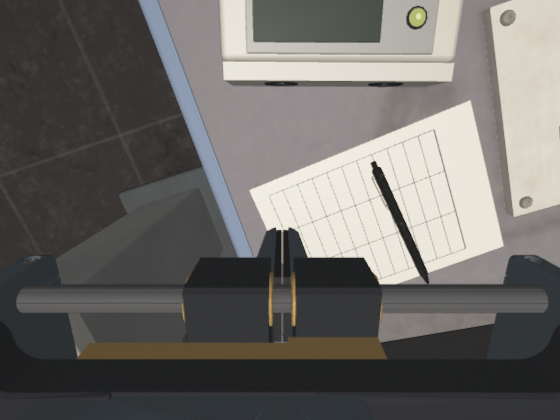

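Run:
```python
from h import *
p=cam("wrist");p["pose"]=np.load("pre1.npy");im=cv2.imread("pics/pre1.png")
print(find_pen(p,im,maxrow=283)); print(onz(p,(375,165),.0057),onz(p,(428,281),.0057))
r=look_pen((.521,.118),10.7,"pen2"); print(r, ctrl.current_tool_pos())
```

```text
[(array([0.5338, 0.0517, 0.0057]), array([0.5078, 0.1873, 0.0057]))]
[0.5093 0.1838 0.0057] [0.5345 0.0529 0.0057]
[(array([0.5336, 0.0516, 0.0057]), array([0.5077, 0.1869, 0.0057]))] [0.5314 0.0599 0.1497]
```

View pics/pen2.png

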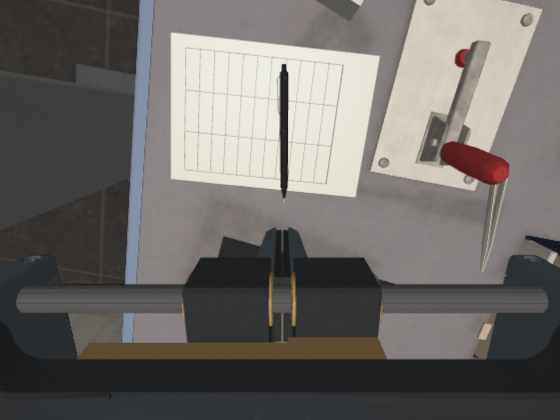

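Run:
```python
from h import *
A=np.array([.5336,.0516]);B=np.array([.5077,.1869]);c=B+(A-B)/np.linalg.norm(A-B)*.0725
R=down(10.72); print(c)
ctrl.command_gripper(.45); ctrl.goto([*c,.06],R); print(ctrl.current_tool_pos(),ctrl.current_grip_width())
print(ctrl.move_l([*c,.003],vel=.06,contact_N=15)); print(ctrl.current_tool_pos(),ctrl.current_contact_force(),ctrl.current_grip_width())
ctrl.command_gripper(0.);print(ctrl.current_tool_pos(),ctrl.current_grip_width())
ctrl.sleep(.5);print(ctrl.current_grip_width(),ctrl.current_contact_force(),ctrl.current_t())
```

```text
[0.5213 0.1157]
[0.5214 0.1157 0.0601] 0.45014057194225754
False
[0.5216 0.1157 0.0033] [ 0.4889  0.4677 -0.5152] 0.4488064445983973
[0.5213 0.1157 0.003 ] 0.0047960512644646585
0.003932986037507162 [ 0.5209 -0.4881 -0.0226] 25.2
```

Run:
```python
from h import *
_,w=shot("wrist");_,s=shot("scene")
a=cv2.resize(w[130:270,180:390],(400,267));b=cv2.resize(s[180:280,200:330],(520,400),interpolation=cv2.INTER_CUBIC)
c=np.zeros((400,800,3),np.uint8);c[:267,:400]=a;c[:, 400:]=b[:,60:460]
cv2.imwrite("pics/v3.png",c)
```

```text
(no output)
```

View pics/v3.png

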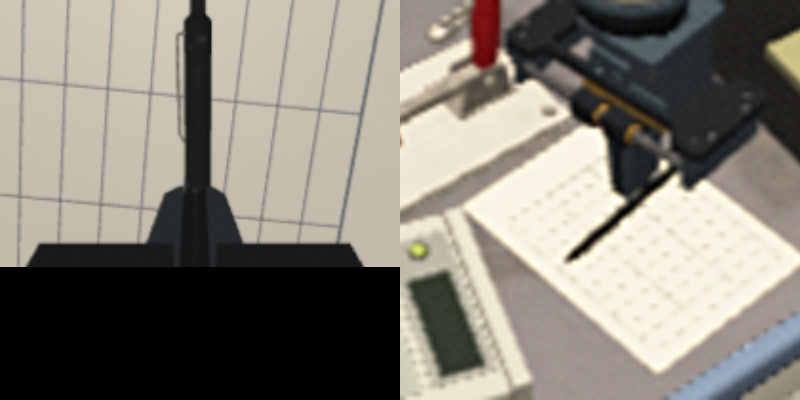

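Run:
```python
from h import *
P=ctrl.current_tool_pos();R=down(10.72); ctrl.move_l(P+[0,0,.03],vel=.05)
p,im=shot("wrist","lift"); print(find_pen(p,im,maxrow=235))
print(ctrl.current_grip_width())
q=P+[-.06,0,.04]; ctrl.goto(q,R)
f0=ctrl.current_contact_force();print(ctrl.move_l([q[0],q[1],-.012],vel=.02,contact_N=4),ctrl.current_tool_pos(),ctrl.current_contact_force()-f0)
p,im=shot("wrist"); ctrl.move_l(q,vel=.1)
cv2.imwrite("pics/v4.png",np.hstack([cv2.imread("pics/lift.png")[60:270,150:410],im[60:270,150:410]]))
```

```text
[]
0.0031841320165407003
False [ 0.4614  0.1157 -0.012 ] [-1.2363  1.3571  0.0537]
```

View pics/v4.png

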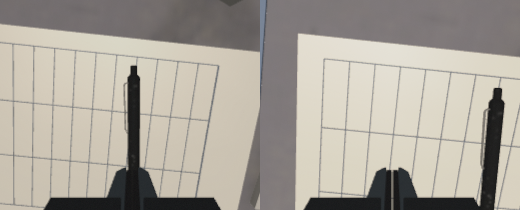

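Run:
```python
from h import *
q=ctrl.current_tool_pos();R=down(10.72)
ctrl.move_l([q[0],q[1],-.008],vel=.1)
f0=ctrl.current_contact_force();print(ctrl.move_l([q[0],q[1],-.035],vel=.01,contact_N=4),ctrl.current_tool_pos(),ctrl.current_contact_force()-f0)
ctrl.move_l(q,vel=.1);print(ctrl.current_t())
```

```text
True [ 0.4612  0.1157 -0.0237] [-2.3343 -0.2826  8.8662]
33.1417
```

```bash
cat >> h.py <<'E'
TIP=.0247   # measured by touch: the real fingertips end 24.7 mm short of the reported TCP
def xyz(c,h): return np.array([c[0],c[1],h-TIP])   # TCP target for fingertip height h
def grasp_pen(c,a,h=.003):
    R=down(a); ctrl.command_gripper(.45)
    ctrl.goto(xyz(c,.07),R); ctrl.move_l(xyz(c,h),vel=.08)
    ctrl.command_gripper(0.); ctrl.sleep(.2)
    ctrl.move_l(xyz(c,.08),vel=.1); print("grip",ctrl.current_grip_width())
def goto_pen():
    r=look_pen((.521,.118),10.7,"penlook"); print(r)
    assert len(r)==1
    A,B=r[0]; yaw=np.degrees(np.arctan2(B[1]-A[1],B[0]-A[0])); L=np.linalg.norm(B-A);print(yaw,L)
    c=B+(A-B)/L*.0725; grasp_pen(c,yaw-90)   # B is the blunt end
def pre_press(mouth,fn):
    pre=mouth-bx*(.0725+.03)
    ctrl.goto(xyz(pre,.10),down(BX-90)); ctrl.sleep(.2)
    p,im=shot("wrist",fn); np.save(fn+".npy",p["pose"])
    print("expected blunt end px",proj(p,[*(pre+bx*.0725)[:2],.103]),ctrl.current_grip_width(),ctrl.current_t())
E
python3 - <<'E'
from h import *
goto_pen(); pre_press(ZERO,"pre2")
E
```

```text
[(array([0.5342, 0.0516, 0.0057]), array([0.5082, 0.1865, 0.0057]))]
100.89604442758116 0.13742459378566813
grip 0.10184354183677921
expected blunt end px [280.4891 127.9618] 0.09691383004491844 38.9667
```

View pics/pre2.png

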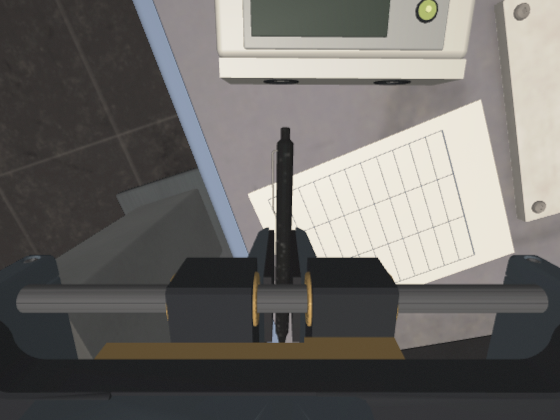

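```bash
cat >> h.py <<'E'
def press(mouth,fn,uv,adv=.048):
    p=ctrl.camera_params("wrist");p["pose"]=np.load(fn+".npy")
    e=onz(p,uv,.103); pre=mouth-bx*(.0725+.03); off=e[:2]-(pre+bx*.0725)[:2]
    print("end offset along bx, by:",off@bx[:2],off@by[:2])
    s=pre.copy(); s[:2]-=by[:2]*(off@by[:2])
    s=xyz(s,.0273)
    ctrl.move_l(s+[0,0,.02],vel=.1); ctrl.move_l(s,vel=.05); ctrl.sleep(.3)
    f0=ctrl.current_contact_force()
    hit=ctrl.move_l(s+bx*.034,vel=.04,contact_N=3); print("near hit?",hit,ctrl.current_contact_force()-f0)
    if hit: return False
    ctrl.sleep(.2); f0=ctrl.current_contact_force()
    hit=ctrl.move_l(s+bx*adv,vel=.012,contact_N=6)
    print("stop",hit,(ctrl.current_tool_pos()-s)@bx,"F",ctrl.current_contact_force()-f0)
    ctrl.sleep(.3); print("hold F along bx",(ctrl.current_contact_force()-f0)@bx,(ctrl.current_tool_pos()-s)@bx,ctrl.current_grip_width())
    ctrl.move_l(s,vel=.06); print("back",ctrl.current_contact_force()-f0); ctrl.move_l(s+[0,0,.073],vel=.1); return True
E
python3 - <<'E'
from h import *
print(press(ZERO,"pre2",(285.5,128)),ctrl.current_t())
_,im=shot("wrist","post1");cv2.imwrite("pics/post1c.png",im[40:350,180:480])
E
```

```text
end offset along bx, by: -1.8079413056703337e-05 -0.002622142692493594
near hit? False [ 0.4389  0.5987 -0.2161]
stop True 0.04199131533033559 F [ 1.03   -3.5712  1.2635]
hold F along bx -2.8451597539441016 0.041869470918478535 0.09977364565549152
back [-0.1898 -0.0945  0.8908]
True 44.475
```

View pics/post1c.png

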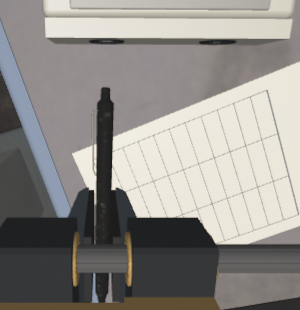

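```bash
sed -i 's/vel=.012,contact_N=6/vel=.012,contact_N=10/; s/^    ctrl.sleep(.3); print("hold F along bx".*/    fs=[]\n    for _ in range(8): ctrl.sleep(.04); fs.append((ctrl.current_contact_force()-f0)@bx)\n    print("hold F",np.mean(fs),(ctrl.current_tool_pos()-s)@bx,ctrl.current_grip_width())/' h.py
python3 - <<'E'
from h import *
print(press(ZERO,"pre2",(285.5,128)),ctrl.current_t())
# put the pen back on the sheet where it was
a=10.8; c=(.5213,.1157)
ctrl.goto(xyz(c,.07),down(a)); ctrl.move_l(xyz(c,.0036),vel=.06); ctrl.command_gripper(.3); ctrl.sleep(.2); ctrl.move_l(xyz(c,.10),vel=.15)
print(ctrl.current_t())
# mat view, measure coupons
ctrl.goto([.56,-.15,.10],down(-97.5)); ctrl.sleep(.2); p,im=shot("wrist","mat2"); np.save("mat2.npy",p["pose"])
m=cv2.inRange(im,(90,150,160),(215,255,255)); m[262:]=0
hsv=cv2.cvtColor(im,cv2.COLOR_BGR2HSV); m=((hsv[...,1]>35)&(hsv[...,2]>140)&(hsv[...,0]>18)&(hsv[...,0]<40)).astype(np.uint8);m[255:]=0
n,l,s,_=cv2.connectedComponentsWithStats(m); print(s[1:][s[1:,4]>300]); i=1+np.argmax(s[1:,4]);cs,hh=cv2.findContours((l==i).astype(np.uint8),cv2.RETR_CCOMP,cv2.CHAIN_APPROX_NONE)
for c,h in zip(cs,hh[0]):
    if h[3]>=0 and cv2.contourArea(c)>40:
        e=cv2.fitEllipse(c); print("hole",e,onz(p,e[0],.014))
    elif h[3]<0: b=cv2.boxPoints(cv2.minAreaRect(c)); print("row",b.round(1).tolist()); print(np.array([onz(p,q,.014) for q in b]))
cv2.imwrite("pics/mat2c.png",im[90:290,100:440])
print(ctrl.current_t())
E
```

```text
end offset along bx, by: -1.8079413056703337e-05 -0.002622142692493594
near hit? False [ 0.8299 -0.2877  0.4734]
stop True 0.04192861912477015 F [-0.802  -1.73   -0.1317]
hold F -2.326729398787199 0.04189097717722225 0.09514856409862942
back [ 0.2112  1.0131 -0.2887]
True 50.0833
53.5167
[[  189   187   194    68 10897]]
row [[189.0, 187.0], [382.0, 187.0], [382.0, 254.0], [189.0, 254.0]]
[[ 0.5869 -0.0673  0.014 ]
 [ 0.5639 -0.2447  0.014 ]
 [ 0.4959 -0.2421  0.014 ]
 [ 0.5204 -0.0529  0.014 ]]
hole ((211.5, 231.5), (14.11556339263916, 15.145462989807129), 114.36470031738281) [ 0.5409 -0.0795  0.014 ]
hole ((360.328125, 227.50521850585938), (14.077969551086426, 15.153304100036621), 58.298641204833984) [ 0.5265 -0.2225  0.014 ]
hole ((259.05950927734375, 190.87741088867188), (4.786174774169922, 13.956803321838379), 96.63497924804688) [ 0.5749 -0.1312  0.014 ]
55.0917
```

View pics/mat2c.png

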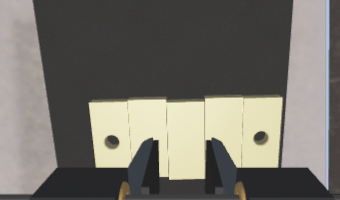

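Run:
```python
from h import *
p=ctrl.camera_params("wrist");T=np.eye(4);T[:3,:3]=down(-97.5);T[:3,3]=[.56,-.15,.13];p1=dict(p,pose=T@p["T_tool_cam"])
p2=dict(p,pose=np.load("mat2.npy"))
def yaw(P): v=cv2.fitLine(np.array(P)[:,:2].astype(np.float32),cv2.DIST_HUBER,0,.01,.01).ravel();v=v if v[0]>0 else -v;return np.degrees(np.arctan2(v[1],v[0])),v[2:]
for p,im,rows,cols in((p1,cv2.imread("pics/w_mat.png"),range(90,175,3),(80,420)),(p2,cv2.imread("pics/mat2.png"),range(70,180,3),(80,420))):
    d=(cv2.GaussianBlur(im,(3,3),0).max(2)<75)
    L,Rr=[],[]
    for r in rows:
        c=np.where(d[r,cols[0]:cols[1]])[0]+cols[0]; k=np.split(c,np.where(np.diff(c)>3)[0]+1); k=max(k,key=len)
        L.append(onz(p,(k[0]-.5,r),.002));Rr.append(onz(p,(k[-1]+.5,r),.002))
    print("mat L",yaw(L),"R",yaw(Rr),"width",np.linalg.norm((L[5]-Rr[5])[:2]))
    hsv=cv2.cvtColor(im,cv2.COLOR_BGR2HSV); m=((hsv[...,1]>35)&(hsv[...,2]>140)&(hsv[...,0]>18)&(hsv[...,0]<40))
    L,Rr=[],[]
    for r in range(195,222,2):
        c=np.where(m[r,150:420])[0]+150; L.append(onz(p,(c[0]-.5,r),.014));Rr.append(onz(p,(c[-1]+.5,r),.014))
    a,b=yaw(L),yaw(Rr);n=np.array([-np.sin(np.radians(-7)),np.cos(np.radians(-7))])
    print("row L",a,"R",b,"width",(a[1]-b[1])@n)
    # far ends by column -> along -7 deg
    u=np.array([np.cos(np.radians(-7)),np.sin(np.radians(-7))])
    out=[]
    for c in range(192,384,6):
        r=np.where(m[150:250,c])[0]
        if len(r): X=onz(p,(c,r[0]+150-.5),.014); out.append((round(float(X[:2]@n),4),round(float(X[:2]@u),4)))
    print(out)
    for h in((.5409,-.0795),(.5265,-.2225)): print("hole n,u",np.array(h)@n,np.array(h)@u)
```

```text
mat L (np.float32(-5.9986053), array([ 0.6397, -0.0282], dtype=float32)) R (np.float32(-6.1438007), array([ 0.6196, -0.2563], dtype=float32)) width 0.22873873845242257
row L (np.float32(-6.505711), array([ 0.5604, -0.0624], dtype=float32)) R (np.float32(-6.13923), array([ 0.534 , -0.2412], dtype=float32)) width 0.1807053873340601
[(0.0038, 0.5868), (-0.0023, 0.5867), (-0.0084, 0.5867), (-0.0146, 0.5866), (-0.0207, 0.5866), (-0.0269, 0.5865), (-0.0331, 0.5886), (-0.0393, 0.5885), (-0.0454, 0.5885), (-0.0515, 0.5884), (-0.0577, 0.5884), (-0.0638, 0.5894), (-0.0699, 0.5862), (-0.076, 0.5861), (-0.0822, 0.5861), (-0.0883, 0.586), (-0.0944, 0.586), (-0.1006, 0.587), (-0.1067, 0.59), (-0.1128, 0.59), (-0.1189, 0.5899), (-0.125, 0.5899), (-0.1312, 0.5898), (-0.1373, 0.5898), (-0.1434, 0.5897), (-0.1495, 0.5897), (-0.1556, 0.5896), (-0.1617, 0.5896), (-0.1679, 0.5895)]
hole n,u -0.012988291207640824 0.5465568262235003
hole n,u -0.156677309437384 0.5496914777468014
mat L (np.float32(-6.06288), array([ 0.6362, -0.0287], dtype=float32)) R (np.float32(-6.0180597), array([ 0.6183, -0.2571], dtype
[... 199 characters left out ...]
947
[(0.0023, 0.5864), (-0.0033, 0.5864), (-0.0088, 0.5863), (-0.0144, 0.5863), (-0.0201, 0.5872), (-0.0257, 0.5872), (-0.0313, 0.5881), (-0.0369, 0.589), (-0.0425, 0.589), (-0.0481, 0.5889), (-0.0536, 0.5889), (-0.0592, 0.5889), (-0.0648, 0.5888), (-0.0703, 0.5859), (-0.0759, 0.5859), (-0.0815, 0.5859), (-0.087, 0.5868), (-0.0926, 0.5867), (-0.0982, 0.5867), (-0.1037, 0.5895), (-0.1093, 0.5895), (-0.1148, 0.5904), (-0.1204, 0.5903), (-0.126, 0.5903), (-0.1315, 0.5903), (-0.1371, 0.5902), (-0.1427, 0.5892), (-0.1482, 0.5892), (-0.1538, 0.5901), (-0.1593, 0.5901), (-0.1649, 0.59), (-0.1704, 0.59)]
hole n,u -0.012988291207640824 0.5465568262235003
hole n,u -0.156677309437384 0.5496914777468014
```

```bash
cat >> h.py <<'E'
MU=-6.; u=np.array([np.cos(np.radians(MU)),np.sin(np.radians(MU))]); n=np.array([-u[1],u[0]])
YEL=lambda im:(lambda h:((h[...,1]>35)&(h[...,2]>140)&(h[...,0]>18)&(h[...,0]<40)).astype(np.uint8))(cv2.cvtColor(im,cv2.COLOR_BGR2HSV))
def coupons(p,im,z,maxrow=255):
    """bright pale pieces: area-rect centre, yaw, size, holes on plane z"""
    m=YEL(im);m[maxrow:]=0;k,l,s,_=cv2.connectedComponentsWithStats(m);out=[]
    for i in range(1,k):
        if s[i,4]<400: continue
        cs,hh=cv2.findContours((l==i).astype(np.uint8),cv2.RETR_CCOMP,cv2.CHAIN_APPROX_NONE)
        o=max(cs,key=cv2.contourArea); W=np.array([onz(p,q[0],z)[:2] for q in o]).astype(np.float32)
        r=cv2.minAreaRect(W*1000); H=[onz(p,cv2.fitEllipse(c)[0],z)[:2] for c,h in zip(cs,hh[0]) if h[3]>=0 and cv2.contourArea(c)>60]
        b=cv2.boxPoints(r); e=max((b[1]-b[0],b[2]-b[1]),key=np.linalg.norm)
        out.append((np.array(r[0])/1000,np.degrees(np.arctan2(e[1],e[0])),r[1],H))
    return out
E
python3 - <<'E'
from h import *
R=down(MU-90); ctrl.command_gripper(0.)
for h,s,end in((np.array([.5409,-.0795]),1,.595),(np.array([.5265,-.2225]),-1,.598)):
    l=h@n+.002*s; P=lambda uu:u*uu+n*l
    u0=h@u-.040-.016-.018
    ctrl.goto(xyz(P(u0),.06),R); ctrl.move_l(xyz(P(u0),.005),vel=.1); ctrl.sleep(.1)
    f0=ctrl.current_contact_force()
    hit=ctrl.move_l(xyz(P(end-.016),.005),vel=.05,contact_N=8); print(hit,ctrl.current_tool_pos(),P(end-.016),ctrl.current_contact_force()-f0)
    ctrl.move_l(xyz(P(end-.022),.005),vel=.05); ctrl.move_l(xyz(P(end-.022),.07),vel=.15)
c=u*.68+n*-.085
ctrl.command_gripper(.6); ctrl.goto([*c,.13],R); ctrl.sleep(.2); p,im=shot("wrist","mat3"); np.save("mat3.npy",p["pose"])
for o in coupons(p,im,.014): print(o)
print(ctrl.current_t())
E
```

```text
False [ 0.5736 -0.0809 -0.0197] [ 0.5737 -0.0809] [ 0.9469 -0.4724 -0.3593]
False [ 0.5611 -0.2282 -0.0197] [ 0.5612 -0.2282] [-0.1614 -0.4958  0.3662]
(array([ 0.6251, -0.233 ]), np.float32(-5.9158), (36.44694519042969, 65.40326690673828), [array([ 0.6186, -0.2321])])
(array([ 0.6386, -0.0898]), np.float32(-6.04054), (36.67437744140625, 62.135650634765625), [])
66.7833
```

View pics/mat3.png

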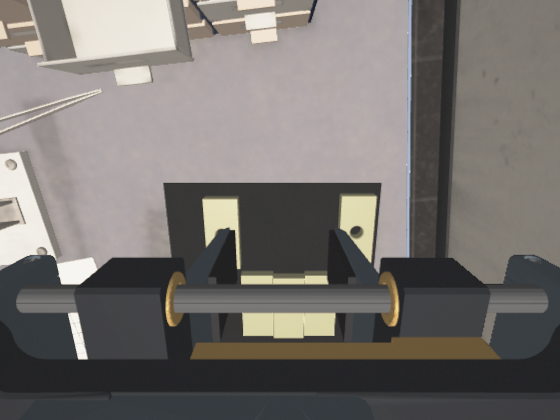

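```bash
cat >> h.py <<'E'
def carry(c,off):
    R=down(MU-90); ctrl.command_gripper(.6)
    ctrl.goto(xyz(c,.06),R); ctrl.move_l(xyz(c,.005),vel=.1); ctrl.command_gripper(0.); ctrl.sleep(.15)
    w=[ctrl.current_grip_width()]; ctrl.move_l(xyz(c,.16),vel=.15); w.append(ctrl.current_grip_width())
    if w[-1]<.3: print("lost at lift",w); return
    ctrl.goto(xyz((.48,.06),.20),down(-50)); w.append(ctrl.current_grip_width())
    q=PAN[:2]+by[:2]*off; Rp=down(BX-90)
    ctrl.goto(xyz(q,.13),Rp); w.append(ctrl.current_grip_width()); print("widths",w)
    if w[-1]<.3: return
    ctrl.sleep(.2); hit=ctrl.move_l(xyz(q,.0632),vel=.05,contact_N=5); print("touch",hit,ctrl.current_tool_pos()[2]+TIP)
    ctrl.command_gripper(.56); ctrl.sleep(.2); ctrl.move_l(xyz(q,.15),vel=.12); print("t",ctrl.current_t())
E
python3 - <<'E'
from h import *
carry((.6186,-.2321),.034)
ctrl.goto(xyz((.48,.06),.20),down(-50))
r=carry((.6296,-.0889),-.034)
q=PAN-bx*.09; ctrl.goto([q[0],q[1],.18],down(BX-90)); ctrl.sleep(.2)
p,im=shot("wrist","pan1"); 
for o in coupons(p,im,.072): print(o, (o[0]-PAN[:2])@bx[:2],(o[0]-PAN[:2])@by[:2])
print(ctrl.current_t())
E
```

```text
widths [0.3900867389420852, 0.3901155952101028, 0.3926364108423212, 0.3915647316557749]
touch True 0.06354215151298798
t 75.5667
widths [0.39049885882148416, 0.39156071706105927, 0.3930629253429593, 0.39187568472146167]
touch True 0.06351592897437418
t 85.7083
(array([0.718 , 0.3838]), np.float32(-38.086914), (20.801359176635742, 71.31427001953125), []) 0.05903628323123489 -0.18446259998418127
(array([0.4911, 0.3915]), np.float32(72.52286), (79.21141052246094, 36.1832160949707), [array([0.491 , 0.3918])]) -0.0019219274370178103 0.03424792925059839
(array([0.5557, 0.3721]), np.float32(72.52232), (79.03711700439453, 36.076683044433594), [array([0.5557, 0.3725])]) -0.0009943908506208502 -0.03323793353397323
86.475
```

View pics/pan1.png

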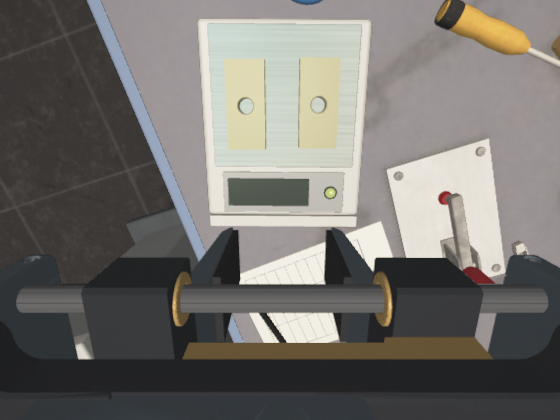

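```bash
cat >> h.py <<'E'
def pen_end(im):
    m=(im.max(2)<75); m[:95]=False; m[225:]=False; m[:,:240]=False; m[:,325:]=False
    k,l,s,_=cv2.connectedComponentsWithStats(m.astype(np.uint8)); c=[i for i in range(1,k) if s[i,4]>300]
    i=max(c,key=lambda i:s[i,3]); ys,xs=np.where(l==i); r=ys.min(); t=[(xs[ys==q].min()+xs[ys==q].max())/2 for q in range(r+1,r+14)]
    return (float(np.median(t)),float(r)),s[i]
E
python3 - <<'E'
from h import *
print(pen_end(cv2.imread("pics/pre2.png")))
ctrl.goto(xyz((.46,.2),.2),down(-10))
goto_pen(); pre_press(STORE,"pre3"); print(pen_end(cv2.imread("pics/pre3.png")))
E
```

```text
((285.0, 128.0), array([ 277,  128,   16,   97, 1392], dtype=int32))
[(array([0.44  , 0.0325, 0.0057]), array([0.4089, 0.1665, 0.0057]))]
103.0438996335694 0.13756649836764298
grip 0.09412481217415733
expected blunt end px [283.5554 126.6646] 0.10019884393193974 92.5833
((279.0, 128.0), array([ 272,  128,   16,   97, 1341], dtype=int32))
```

Run:
```python
from h import *
print(press(STORE,"pre3",(279.5,128)),ctrl.current_t(),ctrl.current_grip_width())
print(pen_end(shot("wrist","post3")[1]))
```

```text
end offset along bx, by: -0.0006784288534762386 0.002119290721519827
near hit? False [-1.0739 -0.0847  0.301 ]
stop True 0.04221786036792269 F [-0.6741 -3.5189  0.2728]
hold F -3.0138401550209575 0.042221597613306634 0.1023435383108519
back [0.3503 0.0545 0.262 ]
True 98.15 0.09863673007864254
((279.0, 128.0), array([ 272,  128,   16,   97, 1340], dtype=int32))
```

Run:
```python
from h import *
c=(.5018,.130); R=down(-84.5)
ctrl.goto(xyz((.46,.12),.12),down(-50)); ctrl.goto(xyz(c,.08),R); ctrl.move_l(xyz(c,.0036),vel=.05); ctrl.command_gripper(.3); ctrl.sleep(.3); ctrl.move_l(xyz(c,.15),vel=.15)
ctrl.goto([.56,-.15,.20],down(-96)); ctrl.sleep(.2); p,im=shot("wrist","end_mat")
for o in coupons(p,im,.014): print("row",o)
ctrl.goto([.40,-.25,.30],down(-96)); ctrl.sleep(.5)
p,im=shot("top","end_top"); print(find_pen(p,im,maxrow=420))
a=cv2.resize(im[150:270,105:435],None,fx=2.4,fy=2.4,interpolation=cv2.INTER_CUBIC)
v=np.zeros((600,800,3),np.uint8);v[:288,:792]=a;v[292:592,:560]=cv2.imread("pics/end_mat.png")[:300];cv2.imwrite("pics/end.png",v)
print(ctrl.current_t(),ctrl.current_grip_width())
```

```text
row (array([ 0.5331, -0.1507]), np.float32(84.11643), (107.80372619628906, 83.23339080810547), [])
[]
105.825 0.3004501012201149
```

View pics/end.png

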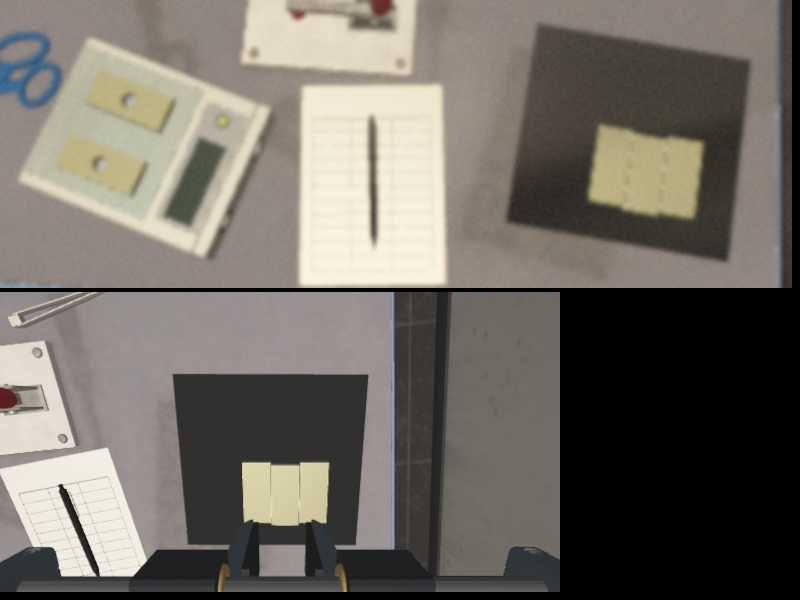

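```bash
python3 -c "
from bench import ctrl
ctrl.sign_off(); print(ctrl.current_t())"
```

```text
the job is handed in; nothing more can be done
the job is handed in; nothing more can be done
```

The job is done and was handed in at about 106 s of the 210 s. I can't read the key joints directly, so both key presses are judged from how far the pen travelled and the force it met.

**What I did:** I pressed zero with the pan empty and put the pen back on the sheet. I then pushed both drilled coupons out of the row and laid them side by side on the pan. Last, I pressed store and laid the pen lengthwise on the record sheet. Only two drilled coupons were there, one at each end of a row of five, with three undrilled between them.

**Last checks:**
- **Keys:** both presses ended on a hard stop about 12 mm behind the front face, with 2–3 N holding force. I pressed zero a second time, with the pan still empty, to confirm it.
- **Coupons on the pan:** both lie flat, within 2 mm and 34 mm of the pan centre along its x and y (limits 50 and 55). I measured this before the store press, and the final top view shows them still there.
- **Undrilled row:** its centre is within 1 mm of the midpoint between the two drilled holes, measured before any pushing.
- **Pen:** it lies on the sheet in the final picture.

**What failed or disagreed:**
- **First two pen grasps missed:** the real fingertips end about 25 mm short of the reported tool point. I found this by touching down on the sheet and corrected for it.
- **Pen knocked:** it was knocked about 10 cm aside between presses, and I found it again by camera.
- **Automatic pen check:** the script found no pen in the final top image, so I confirmed it by eye.

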